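# Open the filler port of the turntable gearbox

### The arm

A 6-joint arm with a two-finger parallel gripper is mounted at the origin on the work surface. World frame = base frame: x ahead of the robot, y to its left, z up, the work surface at z = 0. Lengths are in mm, angles in rad, forces in N, time in s.
With the tool pointing down it reaches from about 350 to 975 mm from the base axis. Payload 7.1 kg.
Tool frame: the origin (TCP) lies at the very end of the fingers, on their centre line; the grasp point (between the pads) lies ctrl.hold_point_z behind it (ctrl.hold_point_z is the distance from the TCP to the grasp point, in mm); z points along the fingers, y is the line along which they close (so a half turn about z gives the same grasp; the last joint's range is limited). The gripper opens to 88 mm and grips with 3 to 60 N. Pads are 20 mm wide; open, the fingers measure 115 mm over their backs; the gripper's body (75 mm by 178 mm) begins 61 mm behind the grasp point.
Start: joints at [1.261, 0.423, 1.63, -0, 1.089, -0.019], TCP at [179.167, 598.752, 222.675] pointing down, gripper open.
Joint ranges: [-3, 3], [-0.9, 2.11], [0.09, 2.58], [-1.31, 4.45], [0.11, 2.69], [-2.54, 2.54]. Speed limits (rad/s): [2.39, 2.39, 3.01, 3.14, 3.14, 3.14].

### API

Orientations are given as a rotation vector (axis times angle).
In Python, from workcell import ctrl gives the robot as it stands. The module is installed in compiled form; this text tells all that it offers.
- The arm moves only by the shell command python3 -m creep 'ROWS'. ROWS is JSON, a list of rows, each an object with "translation": the shift along the tool's x, y, z in mm, a list of three; "angular": the turn, a rotation vector about the tool's x, y, z in rad, a list of three; "jaw": the opening, from 0 (shut) to 1 (fully open). A call has exactly 8 rows; each row is the pose to reach, as a shift and turn from the pose commanded when the call began, along the tool's axes at that moment; what a row does not reach only later rows make up. A row lasts 1/8 s, in which the tool goes at most 62.5 mm and 10.7 degrees, less where a joint would pass 70% of its speed; a pose out of reach is approached as far as the arm can. A call with a gripper value outside its range is refused whole. The fingers move at their own pace and stop on an object; the grip force is fixed at half the most. Time passes only in rows, so rows that repeat a pose let the fingers close, or fill a call up. It gives the time, the measured TCP pose, the force, the opening and the grip force at its end, in the units of the state.
- ctrl.get_obs(): the state, without advancing time (a new reading comes with each control period).
- ctrl.get_image(name): name is "side" or "top" or "wrist"; returns the picture (420x560x3 uint8, red, green, blue); there is no depth.
- ctrl.camera_info(name): a dict with "camera_matrix" (3x3 intrinsics, pixels), "distortion" ([k1, k2, p1, p2, k3] as OpenCV has them; the pictures are not rectified), "world_from_camera" (4x4, takes a point from camera to world coordinates). Camera axes: x right, y up, looking along -z (the intrinsics and any distortion apply to the point x, -y, -z); pixel columns grow to the right and rows downward; lengths in mm; the calibration is good to about 2 mm. A picture is of the moment at which its call begins: read the wrist's pose just before it. camera_info takes no time and is no camera call; for the wrist camera it gives the pose at the moment of the call.
- ctrl.close_job(): hands the job in; it is judged then, once.
Trained networks look in the newest picture that a camera, given by its name, has taken for a name from the list of things; names that differ only in an ending like _2 or _b are one class to them, and where a whole thing is asked for, a point or a joint stands for the part that bears it (a point fixed in the world has none). Each returns a list of dicts, best first, with "score" (0 to 1); they miss things now and then, are a little off and sometimes report something else, mostly with a low value. They report only what shows in the picture. A call takes as long as a camera call. They do not tell look-alikes from the thing itself.
- ctrl.look_for(camera, label): "rect" ([left, top, right, bottom] in pixels, round what is visible of it).
The state is a dict: "t": time; "qpos": joint angles; "qvel": joint speeds; "joint_torque": joint torques, N m; "ee_pos": TCP position; "orientation": TCP orientation; "ft_force": force on the tool from outside, world axes, zero at the start; "moment": the same for the moment, N m; "width": finger opening in mm; "grasp_force": force on a finger pad.
Only numpy, scipy, OpenCV 4.12 (cv2) and the standard library are available. Lean on these libraries where they do the work, as an engineer would, in place of code of your own. Each camera call takes 0.05 s, during which the arm holds its last target. There are 200 camera calls.

### The job

On the welding bench, unscrew the yellow filler cap of the blue gearbox anticlockwise until its black pointer meets the white mark beside its port, lift it clear and set it down gently, upright and right inside the aluminium tray, then let go. Leave the black breather cap in its port.

Things in the scene. Friction and masses are not known exactly. Their poses are not given: they have to be found in the camera images.
- filler_cap: Yellow ribbed screw cap, 56 mm across, 38 mm tall, about 0.12 kg, hollow; grip any diameter. In either gearbox port, rim 1.5 mm above the housing top. Origin on its axis at the rim's underside, z up; black pointer stripe along its +x. Starts 85 to 140 deg clockwise (from above) of release (its +x along the gearbox's +x). Turns easily with 4 mm vertical play: no need to raise it while turning.
- breather_cap: Black cap of the same form and size with a white pointer stripe, in the other port; stays. Origin as for the yellow cap. Both caps: free to lift straight up only within about 20 deg of release, with a stop 25 deg anticlockwise past it; elsewhere a thread lip holds them. Two short turns with a fresh grip between do it. Lifting 35 mm clears the neck.
- gearbox: Blue housing, bolted down, 180 (x) by 240 mm (y), flat top 80 mm above the bench; grey motor, 71 mm across and 140 mm long, at its +y end, lower than the top. Origin: centre of the underside. Necks on the top at x 0, y -65 and +65 mm, 42 mm over the thread lip, 26 mm tall; a white mark on the +x side of each shows release.
- tray: Aluminium tray with a dark mat, fixed, 180 by 180 mm outside, walls 4 mm thick and 20 mm high. Origin: centre of the underside, on the bench; inner floor 5 mm above it.
Mind the look-alikes: they are no part of the job. Of the things like the filler_cap, leave any that is red or turquoise; of the rest the smaller one is meant.

How it is judged (in metres and radians):
On the way, in this order (a step that is already met when the one before it is completed fails the run):
1. the yellow cap, still on its seat, is unscrewed to within 28 degrees of its release mark (angle between the x axis of filler_cap and the x axis of gearbox, either way round below 0.5 rad and z of filler_cap in the frame of gearbox below 0.095 m and horizontal distance between filler_cap and gearbox below 0.075 m).
2. the yellow cap is lifted clear of its neck, at least 30 mm above its seat (z of filler_cap in the frame of gearbox above 0.112 m), for 0.1 s.
At the end, for the whole second after the job is handed in: The yellow cap stands upright (within 10 degrees) and still on the floor of the tray, its centre within 60 mm of the tray's centre along each tray axis, and the black cap is still in its port, within 12 mm of its start (x of filler_cap in the frame of tray between -0.06 and 0.06 m and y of filler_cap in the frame of tray between -0.06 and 0.06 m and z of filler_cap in the frame of tray below 0.012 m and angle between filler_cap's own z axis and vertical below 0.17 rad and linear speed of filler_cap below 0.02 m/s and distance of breather_cap from where it was at the start of the episode below 0.012 m); the robot touches nothing.
It fails at once if the black breather cap is moved more than 12 mm (distance of breather_cap from where it was at the start of the episode above 0.012 m).
It fails at once if the yellow cap is dropped or slammed into the tray (faster than 0.8 m/s within 80 mm of the bench there) (horizontal distance between filler_cap and tray below 0.12 m and height (world z) of filler_cap below 0.08 m and linear speed of filler_cap above 0.8 m/s).
It also fails if it takes over 58 s, if anything falls off the work surface, if the arm or the gripper's body presses on something with over 40 N, if the wrist force passes 120 N, or if a joint passes its speed limit or range.

## Working session

There is one attempt and no reset: what is moved stays moved. The work goes in short steps, Python scripts to look and compute and a shell command to move; the robot and the scene stay as the last step left them, time stands still between calls to the robot, and variables do not carry over. Pictures are saved under pics/ and viewed, at most 10 in all, crops included, and the job is handed in when it is done.

```bash
mkdir -p pics; cat > h.py <<'E'
import numpy as np, cv2
from workcell import ctrl
from scipy.spatial.transform import Rotation as R
def grab(cam,fn=None):
    i=ctrl.camera_info(cam); im=ctrl.get_image(cam)
    if fn: cv2.imwrite('pics/'+fn,im[:,:,::-1])
    return im,i
def pix2z(i,uv,z):
    K=np.array(i['camera_matrix'],float);d=np.array(i['distortion'],float);T=np.array(i['world_from_camera'])
    p=cv2.undistortPoints(np.array(uv,float).reshape(-1,1,2),K,d).reshape(-1,2)
    r=np.c_[p[:,0],-p[:,1],-np.ones(len(p))]@T[:3,:3].T
    o=T[:3,3]; return o+r*((z-o[2])/r[:,2])[:,None]
def proj(i,P):
    K=np.array(i['camera_matrix'],float);d=np.array(i['distortion'],float);T=np.array(i['world_from_camera'])
    c=(np.atleast_2d(P)-T[:3,3])@T[:3,:3]; c=c*[1,-1,-1]
    return cv2.projectPoints(c.reshape(-1,1,3),np.zeros(3),np.zeros(3),K,d)[0].reshape(-1,2)
E
python3 - <<'E'
from h import *
a,i=grab('top')
for n in ['filler_cap','breather_cap','gearbox','tray']:
    print(n,[(np.round(r['rect']),round(r['score'],2)) for r in ctrl.look_for('top',n)])
b,j=grab('side')
for n in ['filler_cap','gearbox','tray']:
    print(n,[(np.round(r['rect']),round(r['score'],2)) for r in ctrl.look_for('side',n)])
cv2.imwrite('pics/a.png',cv2.resize(np.vstack([a,b])[:,:,::-1],(400,600),interpolation=cv2.INTER_AREA))
cv2.imwrite('pics/top.png',cv2.resize(a[:,:,::-1],(800,600)))
print(i['world_from_camera'],ctrl.hold_point_z,ctrl.get_obs())
E
```

```text
filler_cap [(array([180., 164., 209., 193.]), 0.97), (array([209., 258., 246., 293.]), 0.88), (array([118., 107., 154., 147.]), 0.73), (array([166., 262., 192., 285.]), 0.59)]
breather_cap [(array([242., 157., 271., 184.]), 0.57)]
gearbox [(array([112., 128., 285., 236.]), 0.84)]
tray [(array([369., 162., 452., 248.]), 0.77)]
filler_cap [(array([274., 162., 295., 180.]), 0.97), (array([195., 185., 216., 202.]), 0.69), (array([299., 151., 330., 181.]), 0.58), (array([192., 201., 227., 234.]), 0.55)]
gearbox [(array([243., 152., 351., 249.]), 0.98)]
tray [(array([252., 294., 377., 386.]), 0.77)]
[[ 2.33906820e-02  9.94859992e-01 -9.85214308e-02  4.24596864e+02]
 [-9.99724422e-01  2.30807362e-02 -4.28470253e-03  6.79706107e+01]
 [-1.98873197e-03  9.85945026e-02  9.95125705e-01  1.14264575e+03]
 [ 0.00000000e+00  0.00000000e+00  0.00000000e+00  1.00000000e+00]] 18.700000000000003 {'t': 0.45, 'qpos': array([ 1.26102616e+00,  4.23162622e-01,  1.62994948e+00, -2.17570798e-05,
        1.08861690e+00, -1.90013554e-02]), 'qvel': array([ 0.00131594, -0.00054678,  0.00064837, -0.00039135, -0.00056823,
       -0.00021429]), 'joint_torque': array([-8.85590634e-04, -5.44074976e+01, -2.73739904e+01,  6.43488555e-02,
        1.80652592e-02, -4.31338617e-05]), 'ee_pos': array([179.14503902, 598.71595782, 222.61645424]), 'orientation': array([-4.55115129e-01, -3.10844879e+00,  2.16249245e-04]), 'ft_force': array([ 0.88384204,  1.19768274, -0.58590433]), 'moment': array([-0.04568339, -0.00891189, -0.02537416]), 'grasp_force': 0.0, 'width': 87.93766610324224}
```

View pics/top.png

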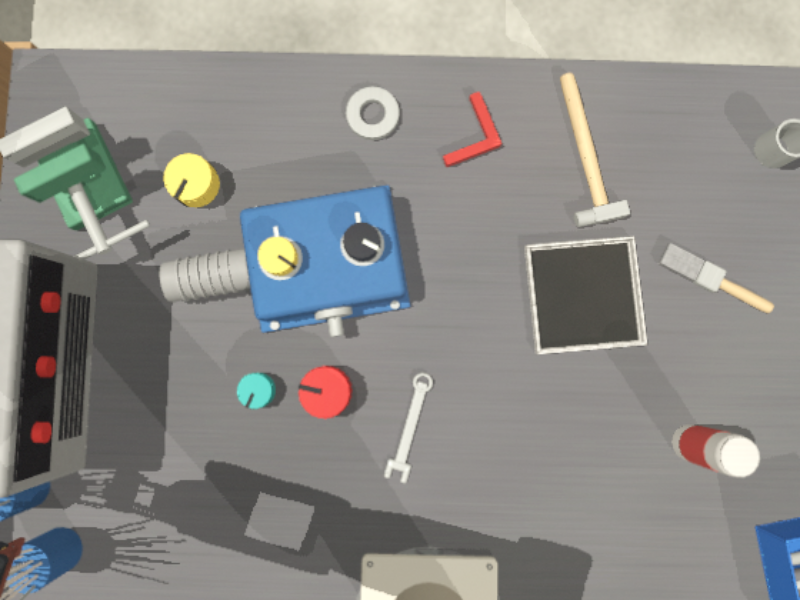

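The picture shows four look-alikes, in view pixels (800x600):
- small yellow cap in the gearbox port (279,257)
- large yellow cap on the bench (192,180)
- red cap (325,392)
- turquoise cap (256,391)

The small yellow cap fits: it is in the port, and it is the smaller of the two yellow ones. The tray is at (586,295). I'll confirm it in an enlarged crop and measure.

```bash
cat > m.py <<'E'
from h import *
def yellow(im):
    hsv=cv2.cvtColor(im,cv2.COLOR_RGB2HSV); return cv2.inRange(hsv,(20,110,90),(35,255,255))
E
python3 - <<'E'
from m import *
a,i=grab('top')
c=a[110:260,100:300]; cv2.imwrite('pics/crop.png',cv2.resize(c[:,:,::-1],(800,600),interpolation=cv2.INTER_CUBIC))
m=yellow(a); 
print('proj scale', proj(i,[[600,200,119.5],[600,228,119.5]]))
for n,uv,z in [('cap top',(195,179),119.5),('breather',(253,169),119.5),('mark',(194,162),80),('mark2',(250.5,152),80),('tray',(410.5,205),12),('tray corners',[(370,171),(443,167),(451,241),(377,247)],20)]:
    print(n,np.round(pix2z(i,uv,z),1))
g=pix2z(i,[(170,147),(273,131)],80); d=g[1]-g[0]; print('edge ang',np.degrees(np.arctan2(-d[0]*-1,-d[1])),d)
b=pix2z(i,[(195,179),(253,169)],119.5); d=b[0]-b[1]; print('y axis ang', np.degrees(np.arctan2(d[1],d[0])), np.linalg.norm(d))
E
```

```text
proj scale [[215.63752027 166.6742998 ]
 [202.6598371  166.38746469]]
cap top [[572.2 243.4 119.5]]
breather [[596.8 119.4 119.5]]
mark [[616.3 254.   80. ]]
mark2 [[641.8 128.1  80. ]]
tray [[ 537.6 -249.5   12. ]]
tray corners [[ 615.2 -151.7   20. ]
 [ 629.  -325.2   20. ]
 [ 454.6 -342.    20. ]
 [ 436.9 -168.7   20. ]]
edge ang 10.262304412880173 [  41.76258546 -230.66721479    0.        ]
y axis ang 101.19553043356349 126.39775305069288
```

View pics/crop.png

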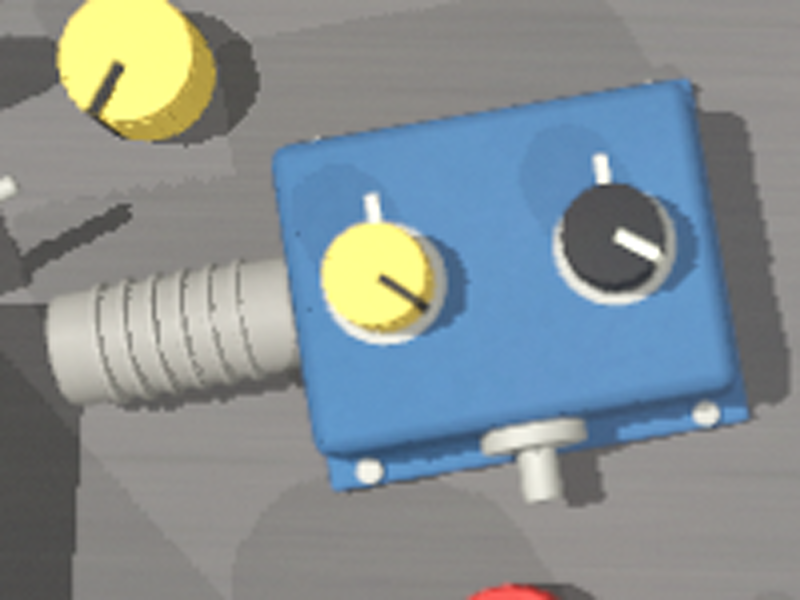

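The crop shows the small yellow cap at (377,276). Its black pointer goes to (425,307), and the white marks are at (373,207) and (601,168), so about 134° anticlockwise is needed. I'll check the surroundings in the side view before moving.

```bash
cat > go.py <<'E'
from h import *
import sys
def go(x,y,z,yaw):
    "shift in tool axes and angular z to reach TCP xyz, tool-y yaw deg"
    o=ctrl.get_obs(); Rm=R.from_rotvec(o['orientation']).as_matrix()
    cy=np.degrees(np.arctan2(Rm[1,1],Rm[0,1])); d=np.array([x,y,z])-o['ee_pos']
    print('t',round(o['t'],2),'pos',np.round(o['ee_pos'],1),'yaw',round(cy,1),'q',np.round(o['qpos'],2),'| shift',np.round(Rm.T@d,1),'angz',round(np.radians(cy-yaw),3))
if __name__=='__main__': go(*map(float,sys.argv[1:5]))
E
python3 go.py 350 420 330 20; python3 go.py 572 245 250 -44
```

```text
t 0.5 pos [179.2 598.7 222.6] yaw 73.3 q [ 1.26  0.42  1.63  0.    1.09 -0.02] | shift [-214.9 -122.3 -107.4] angz 0.931
t 0.5 pos [179.2 598.7 222.6] yaw 73.3 q [ 1.26  0.42  1.63  0.    1.09 -0.02] | shift [-477.8 -226.2  -27.4] angz 2.048
```

View pics/a.png

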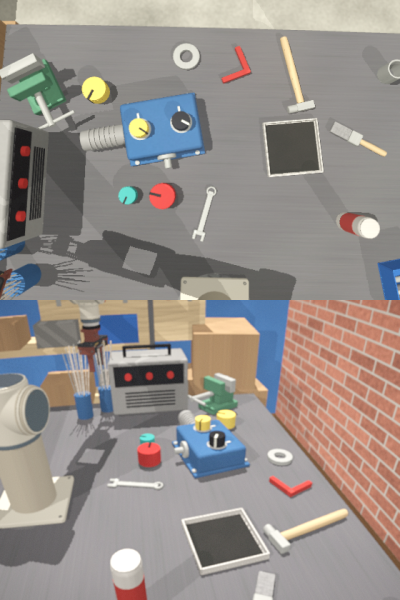

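The side view shows a tall welder and two blue cans with upright rods close to the hand. I'll locate the cans before choosing a path.

```bash
python3 - <<'E'
from h import *
b,i=grab('side')
b=b[0:230,60:340]; cv2.imwrite('pics/side.png',cv2.resize(b[:,:,::-1],(730,600),interpolation=cv2.INTER_CUBIC))
print(i['world_from_camera'][:,3] if 0 else np.array(i['world_from_camera'])[:3,3])
for n,p in [('tcp',ctrl.get_obs()['ee_pos'])]: print(n,(proj(i,p)-[60,0])*2.607)
E
```

```text
[ 350.67374428 -865.38048883  665.69279765]
tcp [[195.00702851 247.09989883]]
```

View pics/side.png

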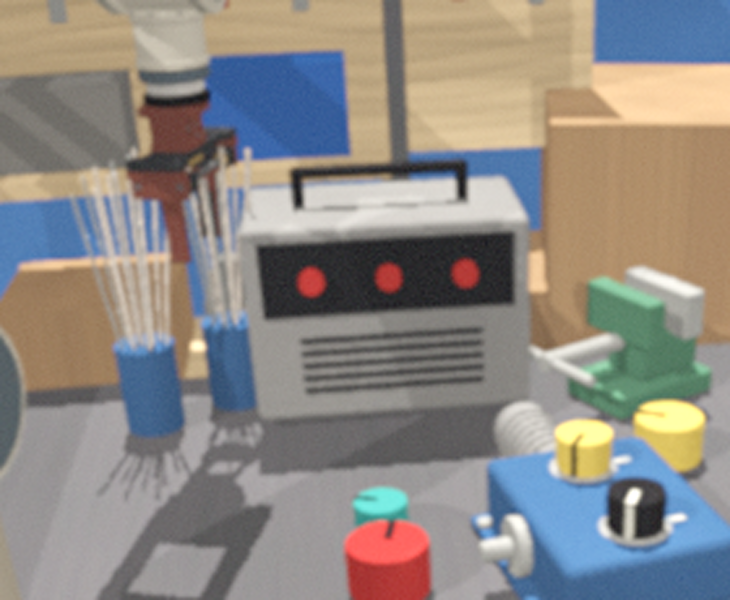

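```bash
python3 - <<'E'
from h import *
i=ctrl.camera_info('side'); f=lambda p:np.array(p)/2.607+[60,0]
for n,p in [('can1',(155,428)),('can2',(235,405)),('welder L',(258,418)),('welder R',(528,398))]:
    b=pix2z(i,f(p),0)[0]; print(n,np.round(b))
    for z in (200,250,300,350,400): print(z,np.round((proj(i,b+[0,20,z])[0]-[60,0])*2.607),end=' ')
    print()
t=ctrl.camera_info('top')
print([np.round(pix2z(t,np.array(p)/1.4286,100)[0]) for p in [(20,497),(45,550),(80,530)]])
E
```

```text
can1 [101. 586.   0.]
200 [131. 268.] 250 [125. 227.] 300 [118. 184.] 350 [111. 141.] 400 [104.  96.] 
can2 [197. 638.   0.]
200 [216. 250.] 250 [211. 209.] 300 [206. 168.] 350 [201. 126.] 400 [196.  82.] 
welder L [228. 593.   0.]
200 [240. 259.] 250 [235. 218.] 300 [230. 176.] 350 [225. 133.] 400 [220.  88.] 
welder R [573. 596.   0.]
200 [525. 243.] 250 [524. 203.] 300 [524. 162.] 350 [524. 119.] 400 [524.  76.] 
[array([201., 622., 100.]), array([125., 579., 100.]), array([156., 528., 100.])]
```

```bash
for p in "200 540 235 60" "240 420 260 30" "400 320 280 0" "540 262 260 -30"; do python3 go.py $p; done
```

```text
t 0.55 pos [179.2 598.7 222.7] yaw 73.3 q [ 1.26  0.42  1.63 -0.    1.09 -0.02] | shift [-36.8 -50.3 -12.3] angz 0.233
t 0.55 pos [179.2 598.7 222.7] yaw 73.3 q [ 1.26  0.42  1.63 -0.    1.09 -0.02] | shift [-109.5 -153.8  -37.3] angz 0.756
t 0.55 pos [179.2 598.7 222.7] yaw 73.3 q [ 1.26  0.42  1.63 -0.    1.09 -0.02] | shift [-291.5 -203.7  -57.3] angz 1.28
t 0.55 pos [179.2 598.7 222.7] yaw 73.3 q [ 1.26  0.42  1.63 -0.    1.09 -0.02] | shift [-442.2 -219.1  -37.3] angz 1.804
```

```bash
python3 -m creep '[{"translation":[-25,-30,-8],"angular":[0,0,0],"jaw":1},{"translation":[-50,-75,-16],"angular":[0,0,0],"jaw":1},{"translation":[-80,-120,-25],"angular":[0,0,0],"jaw":1},{"translation":[-110,-154,-37],"angular":[0,0,0.17],"jaw":1},{"translation":[-155,-170,-42],"angular":[0,0,0.34],"jaw":1},{"translation":[-205,-180,-48],"angular":[0,0,0.51],"jaw":1},{"translation":[-255,-195,-52],"angular":[0,0,0.68],"jaw":1},{"translation":[-292,-204,-57],"angular":[0,0,0.85],"jaw":1}]'; python3 go.py 500 245 260 -44;python3 go.py 540 245 260 -44
```

```text
t: 1.55
ee_pos: [402.0, 318.3, 280.1]
orientation: [1.705, 2.638, 0.001]
ft_force: [0.1, 0.5, 0.8]
width: 87.9
grasp_force: 0.0
t 1.55 pos [402.  318.3 280.1] yaw 24.3 q [ 0.65  0.19  1.82 -0.    1.13  0.22] | shift [-107.1   59.3   20.1] angz 1.191
t 1.55 pos [402.  318.3 280.1] yaw 24.3 q [ 0.65  0.19  1.82 -0.    1.13  0.22] | shift [-123.5   95.7   20.1] angz 1.191
```

```bash
python3 -m creep '[{"translation":[-30,22,5],"angular":[0,0,0.17],"jaw":1},{"translation":[-60,45,10],"angular":[0,0,0.34],"jaw":1},{"translation":[-90,70,15],"angular":[0,0,0.51],"jaw":1},{"translation":[-123,96,20],"angular":[0,0,0.68],"jaw":1},{"translation":[-123,96,20],"angular":[0,0,0.85],"jaw":1},{"translation":[-123,96,20],"angular":[0,0,1.02],"jaw":1},{"translation":[-123,96,20],"angular":[0,0,1.19],"jaw":1},{"translation":[-123,96,20],"angular":[0,0,1.19],"jaw":1}]'; python3 - <<'E'
from m import *
a,i=grab('wrist','w1.png')
print(np.array(i['world_from_camera'])[:3].round(2))
for n in ['filler_cap','breather_cap']: print(n,[(np.round(r['rect']),round(r['score'],2)) for r in ctrl.look_for('wrist',n)])
print(proj(i,[[572,244,119.5]]))
E
python3 go.py 572 244 260 -44
```

```text
t: 2.55
ee_pos: [539.0, 247.8, 259.7]
orientation: [-2.886, -1.241, 0.0]
ft_force: [0.2, -0.5, -0.3]
width: 87.7
grasp_force: 0.0
[[ 7.3000e-01  6.7000e-01  1.8000e-01  5.8594e+02]
 [-6.9000e-01  7.0000e-01  1.9000e-01  2.9883e+02]
 [ 0.0000e+00 -2.6000e-01  9.7000e-01  4.2145e+02]]
filler_cap [(array([135., 232., 183., 278.]), 0.92), (array([278., 152., 337., 214.]), 0.76), (array([261.,   0., 320.,  16.]), 0.62), (array([194., 277., 255., 354.]), 0.59)]
breather_cap [(array([376., 222., 442., 280.]), 0.81)]
[[307.20685019 185.30916111]]
t 2.7 pos [538.9 247.8 259.7] yaw -43.4 q [ 0.41  0.34  1.67 -0.    1.14  1.17] | shift [19.9 26.7 -0.3] angz 0.011
```

View pics/w1.png

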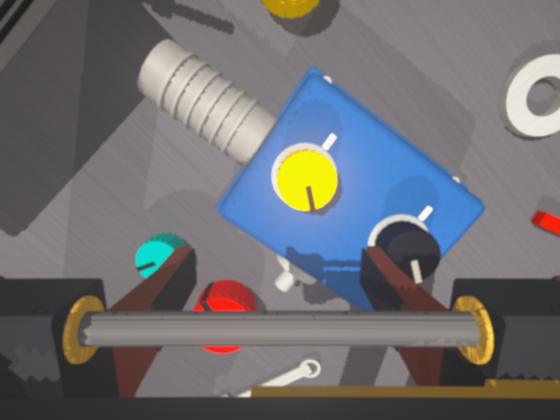

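The wrist view shows the yellow cap centred at about (307,180), its pointer ending at (312,209), and its white mark at (330,142). The black cap is at (404,250), well away from the fingers.

```bash
python3 - <<'E'
from m import *
a=cv2.imread('pics/w1.png')[:,:,::-1]; i=ctrl.camera_info('wrist')
m=yellow(np.ascontiguousarray(a)); m[:120]=0
c=max(cv2.findContours(m,cv2.RETR_EXTERNAL,cv2.CHAIN_APPROX_NONE)[0],key=cv2.contourArea)
(u,v),ax,_=cv2.fitEllipse(cv2.convexHull(c)); print(u,v,ax)
P=pix2z(i,[(u,v),(312,209)],119.5); d=P[1]-P[0]; print(P.round(1),'pointer',np.degrees(np.arctan2(d[1],d[0])))
b=pix2z(i,[(404,251)],119.5)[0]; g=P[0]-b; print(b.round(1),'gear yaw',np.degrees(np.arctan2(g[1],g[0]))-90,np.linalg.norm(g))
M=pix2z(i,[(334,136),(324,150)],80); d=M[0]-M[1]; print('mark',M.round(1),np.degrees(np.arctan2(d[1],d[0])))
E
```

```text
306.364501953125 179.64051818847656 (60.125247955322266, 61.710105895996094)
[[575.  248.6 119.5]
 [560.  224.1 119.5]] pointer -121.33199754921411
[597.3 130.4 119.5] gear yaw 10.726064868313472 120.27225753961481
mark [[623.7 255.7  80. ]
 [607.1 252.2  80. ]] 11.9191957620615
```

```bash
python3 go.py 574 247 140 -43.4; python3 go.py 574 247 90 -43.4
```

```text
t 2.7 pos [538.9 247.8 259.7] yaw -43.4 q [ 0.41  0.34  1.67 -0.    1.14  1.17] | shift [ 23.5  26.1 119.7] angz 0.001
t 2.7 pos [538.9 247.8 259.7] yaw -43.4 q [ 0.41  0.34  1.67 -0.    1.14  1.17] | shift [ 23.5  26.1 169.7] angz 0.001
```

```bash
python3 -m creep '[{"translation":[23.5,26,20],"angular":[0,0,0],"jaw":1},{"translation":[23.5,26,60],"angular":[0,0,0],"jaw":1},{"translation":[23.5,26,95],"angular":[0,0,0],"jaw":1},{"translation":[23.5,26,120],"angular":[0,0,0],"jaw":1},{"translation":[23.5,26,135],"angular":[0,0,0],"jaw":1},{"translation":[23.5,26,150],"angular":[0,0,0],"jaw":1},{"translation":[23.5,26,162],"angular":[0,0,0],"jaw":1},{"translation":[23.5,26,169],"angular":[0,0,0],"jaw":1}]' && python3 -m creep '[{"translation":[0,0,0],"angular":[0,0,0],"jaw":0.5},{"translation":[0,0,0],"angular":[0,0,0],"jaw":0.5},{"translation":[0,0,0],"angular":[0,0,0],"jaw":0.5},{"translation":[0,0,0],"angular":[0,0,0],"jaw":0.5},{"translation":[0,0,0],"angular":[0,0,0],"jaw":0.5},{"translation":[0,0,0],"angular":[0,0,0],"jaw":0.5},{"translation":[0,0,0],"angular":[0,0,0],"jaw":0.5},{"translation":[0,0,0],"angular":[0,0,0],"jaw":0.5}]'
```

```text
t: 3.7
ee_pos: [574.0, 246.9, 90.3]
orientation: [2.887, 1.239, 0.0]
ft_force: [-1.0, 0.2, 0.9]
width: 87.8
grasp_force: 0.0
t: 4.7
ee_pos: [574.3, 247.0, 91.2]
orientation: [2.887, 1.239, 0.001]
ft_force: [-1.1, -0.5, 5.5]
width: 55.7
grasp_force: 30.0
```

Gripped at 55.7 mm, which is the full diameter. Now turning anticlockwise.

```bash
python3 -m creep '[{"translation":[0,0,0],"angular":[0,0,-0.12],"jaw":0.5},{"translation":[0,0,0],"angular":[0,0,-0.27],"jaw":0.5},{"translation":[0,0,0],"angular":[0,0,-0.42],"jaw":0.5},{"translation":[0,0,0],"angular":[0,0,-0.57],"jaw":0.5},{"translation":[0,0,0],"angular":[0,0,-0.72],"jaw":0.5},{"translation":[0,0,0],"angular":[0,0,-0.87],"jaw":0.5},{"translation":[0,0,0],"angular":[0,0,-1.02],"jaw":0.5},{"translation":[0,0,0],"angular":[0,0,-1.15],"jaw":0.5}]'; python3 - <<'E'
from m import *
o=ctrl.get_obs(); print(o['moment'],o['ft_force'],o['qpos'])
a,i=grab('wrist'); p=proj(i,[[574,247,119.5]])[0]; print(p)
cv2.imwrite('pics/w2.png',a[:,:,::-1])
E
```

```text
t: 5.7
ee_pos: [574.5, 247.0, 91.2]
orientation: [1.743, 2.613, 0.001]
ft_force: [0.5, -1.0, 5.3]
width: 55.5
grasp_force: 30.0
[-0.18990463  0.01529172 -0.00388525] [ 0.45037155 -1.01547625  5.25157134] [ 3.87138700e-01  5.89976013e-01  1.70562601e+00 -1.74554780e-04
  8.44907108e-01 -7.22917476e-03]
[278.2809888  292.02572551]
```

View pics/w2.png

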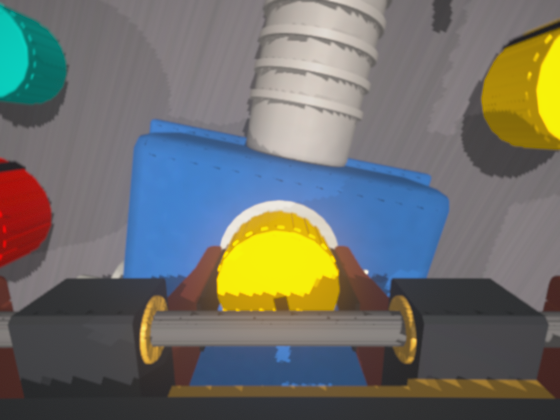

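The wrist view shows the cap between the fingers with its pointer at (282,302), still at the same angle to the tool, so there's no slip. Turning the rest.

```bash
python3 -m creep '[{"translation":[0,0,0],"angular":[0,0,-0.12],"jaw":0.5},{"translation":[0,0,0],"angular":[0,0,-0.27],"jaw":0.5},{"translation":[0,0,0],"angular":[0,0,-0.42],"jaw":0.5},{"translation":[0,0,0],"angular":[0,0,-0.57],"jaw":0.5},{"translation":[0,0,0],"angular":[0,0,-0.72],"jaw":0.5},{"translation":[0,0,0],"angular":[0,0,-0.87],"jaw":0.5},{"translation":[0,0,0],"angular":[0,0,-1.02],"jaw":0.5},{"translation":[0,0,0],"angular":[0,0,-1.15],"jaw":0.5}]'; python3 - <<'E'
from m import *
o=ctrl.get_obs(); print(o['moment'],o['ft_force'],o['qpos'])
a,_=grab('top'); b,_=grab('side')
f=lambda c:cv2.resize(c[:,:,::-1],(400,400),interpolation=cv2.INTER_CUBIC)
cv2.imwrite('pics/c3.png',np.hstack([f(a[140:220,150:230]),f(b[135:215,245:325])]))
E
```

```text
t: 6.75
ee_pos: [574.5, 247.1, 91.1]
orientation: [0.041, 3.14, 0.001]
ft_force: [0.8, -0.9, 4.5]
width: 55.4
grasp_force: 30.0
[-0.05955925 -0.10011129 -0.01586546] [ 0.78227801 -0.86042511  4.54859377] [ 3.87147939e-01  5.90038360e-01  1.70555938e+00 -3.50669109e-05
  8.44753358e-01 -1.15720835e+00]
```

View pics/c3.png

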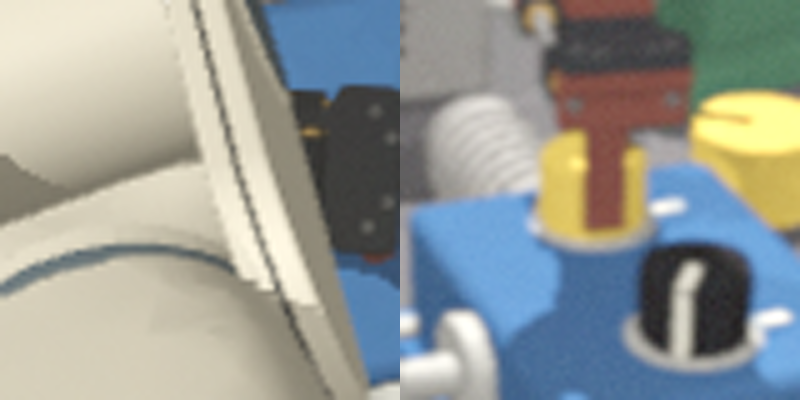

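The side view shows the cap gripped, with its old pointer side no longer facing the camera; the black cap is untouched. Next, a careful trial lift.

```bash
python3 -m creep '[{"translation":[0,0,-1],"angular":[0,0,0],"jaw":0.5},{"translation":[0,0,-2],"angular":[0,0,0],"jaw":0.5},{"translation":[0,0,-3],"angular":[0,0,0],"jaw":0.5},{"translation":[0,0,-4],"angular":[0,0,0],"jaw":0.5},{"translation":[0,0,-5],"angular":[0,0,0],"jaw":0.5},{"translation":[0,0,-6],"angular":[0,0,0],"jaw":0.5},{"translation":[0,0,-7],"angular":[0,0,0],"jaw":0.5},{"translation":[0,0,-8],"angular":[0,0,0],"jaw":0.5}]'
```

```text
t: 7.85
ee_pos: [574.1, 246.7, 98.5]
orientation: [0.049, 3.141, -0.001]
ft_force: [4.6, -2.3, -4.1]
width: 55.6
grasp_force: 30.0
```

```bash
python3 -m creep '[{"translation":[0,0,-3],"angular":[0,0,0],"jaw":0.5},{"translation":[0,0,-7],"angular":[0,0,0],"jaw":0.5},{"translation":[0,0,-12],"angular":[0,0,0],"jaw":0.5},{"translation":[0,0,-17],"angular":[0,0,0],"jaw":0.5},{"translation":[0,0,-23],"angular":[0,0,0],"jaw":0.5},{"translation":[0,0,-30],"angular":[0,0,0],"jaw":0.5},{"translation":[0,0,-38],"angular":[0,0,0],"jaw":0.5},{"translation":[0,0,-46],"angular":[0,0,0],"jaw":0.5}]'; python3 - <<'E'
from m import *
b,_=grab('side'); a,_=grab('wrist')
f=lambda c:cv2.resize(c[:,:,::-1],(400,400),interpolation=cv2.INTER_CUBIC)
cv2.imwrite('pics/c4.png',np.hstack([f(b[115:215,235:335]),f(a[140:420,140:420])]))
E
```

```text
t: 8.85
ee_pos: [573.9, 247.0, 145.3]
orientation: [-0.048, -3.141, -0.0]
ft_force: [-1.2, 0.2, -1.3]
width: 55.4
grasp_force: 30.0
```

View pics/c4.png

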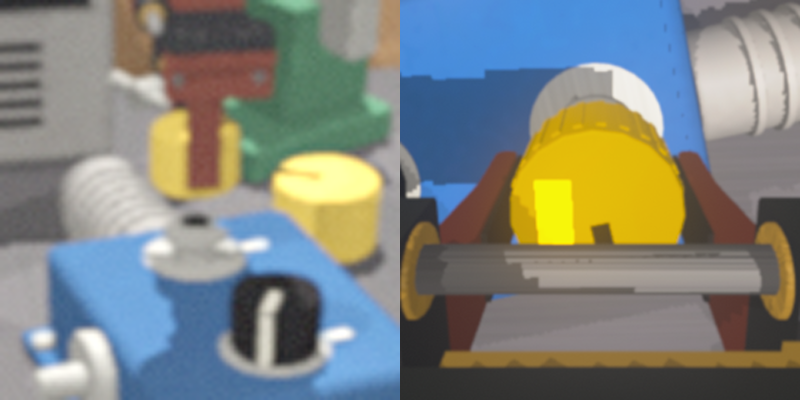

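The side view shows the yellow cap held about 50 mm clear of its bare neck at (195,250). The black cap at (277,320) is still in place.

```bash
python3 go.py 565 130 185 88; python3 go.py 534 -247 185 88
```

```text
t 8.95 pos [574.6 247.2 145.9] yaw 88.2 q [ 0.39  0.51  1.68  0.    0.94 -1.15] | shift [   5.9 -117.4  -39.2] angz 0.004
t 8.95 pos [574.6 247.2 145.9] yaw 88.2 q [ 0.39  0.51  1.68  0.    0.94 -1.15] | shift [  25.3 -495.2  -39.5] angz 0.004
```

```bash
python3 -m creep '[{"translation":[0,0,-20],"angular":[0,0,0],"jaw":0.5},{"translation":[0,-15,-40],"angular":[0,0,0],"jaw":0.5},{"translation":[2,-50,-45],"angular":[0,0,0],"jaw":0.5},{"translation":[5,-95,-45],"angular":[0,0,0],"jaw":0.5},{"translation":[7,-145,-45],"angular":[0,0,0],"jaw":0.5},{"translation":[10,-195,-45],"angular":[0,0,0],"jaw":0.5},{"translation":[12,-240,-45],"angular":[0,0,0],"jaw":0.5},{"translation":[15,-285,-45],"angular":[0,0,0],"jaw":0.5}]' && python3 -m creep '[{"translation":[2,-45,0],"angular":[0,0,0],"jaw":0.5},{"translation":[4,-90,0],"angular":[0,0,0],"jaw":0.5},{"translation":[6,-130,0],"angular":[0,0,0],"jaw":0.5},{"translation":[8,-165,0],"angular":[0,0,0],"jaw":0.5},{"translation":[9,-190,0],"angular":[0,0,0],"jaw":0.5},{"translation":[10,-205,0],"angular":[0,0,0],"jaw":0.5},{"translation":[10,-210,0],"angular":[0,0,0],"jaw":0.5},{"translation":[10,-210,0],"angular":[0,0,0],"jaw":0.5}]'; python3 go.py 534 -247 25 88; python3 - <<'E'
from m import *
a,i=grab('wrist','w5.png'); print(proj(i,[[534,-247,5],[615,-152,20],[629,-325,20],[455,-342,20],[437,-169,20]]).round())
E
```

```text
t: 9.95
ee_pos: [550.1, -39.8, 191.3]
orientation: [0.049, 3.139, -0.0]
ft_force: [-0.3, -0.4, -1.9]
width: 55.4
grasp_force: 30.0
t: 10.95
ee_pos: [533.7, -246.9, 189.9]
orientation: [0.049, 3.141, 0.0]
ft_force: [0.6, -0.1, -2.5]
width: 55.8
grasp_force: 30.0
t 10.95 pos [ 533.7 -246.9  189.9] yaw 88.2 q [-0.45  0.41  1.74  0.    0.99 -1.99] | shift [-2.000e-01 -1.000e-01  1.649e+02] angz 0.004
[[278. 199.]
 [366. 271.]
 [210. 287.]
 [178. 125.]
 [356. 100.]]
```

View pics/w5.png

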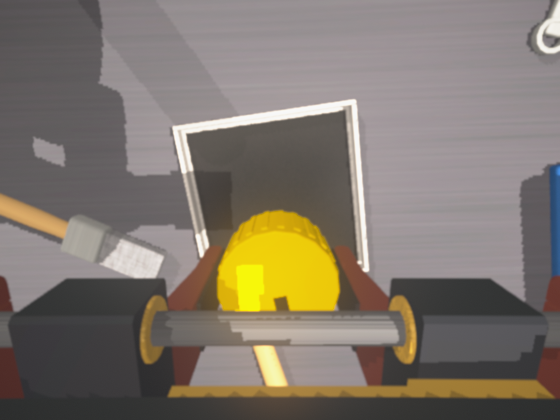

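The wrist view shows the tray corners at (176,128) and (354,101), matching the prediction, so the cap is over the tray centre. Descending.

```bash
python3 -m creep '[{"translation":[0,0,15],"angular":[0,0,0],"jaw":0.5},{"translation":[0,0,45],"angular":[0,0,0],"jaw":0.5},{"translation":[0,0,80],"angular":[0,0,0],"jaw":0.5},{"translation":[0,0,110],"angular":[0,0,0],"jaw":0.5},{"translation":[0,0,135],"angular":[0,0,0],"jaw":0.5},{"translation":[0,0,152],"angular":[0,0,0],"jaw":0.5},{"translation":[0,0,162],"angular":[0,0,0],"jaw":0.5},{"translation":[0,0,168],"angular":[0,0,0],"jaw":0.5}]' && python3 -m creep '[{"translation":[0,0,1],"angular":[0,0,0],"jaw":0.5},{"translation":[0,0,2],"angular":[0,0,0],"jaw":0.5},{"translation":[0,0,3],"angular":[0,0,0],"jaw":0.5},{"translation":[0,0,4],"angular":[0,0,0],"jaw":0.5},{"translation":[0,0,5],"angular":[0,0,0],"jaw":0.5},{"translation":[0,0,6],"angular":[0,0,0],"jaw":0.5},{"translation":[0,0,6],"angular":[0,0,0],"jaw":0.5},{"translation":[0,0,6],"angular":[0,0,0],"jaw":0.5}]'
```

```text
t: 12.0
ee_pos: [533.9, -247.0, 21.3]
orientation: [0.048, 3.141, -0.0]
ft_force: [-0.1, 0.3, -1.3]
width: 55.6
grasp_force: 30.0
t: 13.0
ee_pos: [533.8, -247.0, 15.7]
orientation: [-0.048, -3.141, -0.0]
ft_force: [-0.4, 0.4, -1.6]
width: 55.7
grasp_force: 30.0
```

```bash
python3 -m creep '[{"translation":[0,0,0.5],"angular":[0,0,0],"jaw":0.5},{"translation":[0,0,1],"angular":[0,0,0],"jaw":0.5},{"translation":[0,0,1.5],"angular":[0,0,0],"jaw":0.5},{"translation":[0,0,2],"angular":[0,0,0],"jaw":0.5},{"translation":[0,0,2],"angular":[0,0,0],"jaw":0.5},{"translation":[0,0,2],"angular":[0,0,0],"jaw":0.5},{"translation":[0,0,2],"angular":[0,0,0],"jaw":0.5},{"translation":[0,0,2],"angular":[0,0,0],"jaw":0.5}]'
```

```text
t: 14.0
ee_pos: [533.8, -247.1, 13.7]
orientation: [0.048, 3.141, -0.0]
ft_force: [-0.1, 0.4, -1.3]
width: 55.7
grasp_force: 30.0
```

```bash
python3 -m creep '[{"translation":[0,0,0.4],"angular":[0,0,0],"jaw":0.5},{"translation":[0,0,0.8],"angular":[0,0,0],"jaw":0.5},{"translation":[0,0,1.2],"angular":[0,0,0],"jaw":0.5},{"translation":[0,0,1.6],"angular":[0,0,0],"jaw":0.5},{"translation":[0,0,2],"angular":[0,0,0],"jaw":0.5},{"translation":[0,0,2],"angular":[0,0,0],"jaw":0.5},{"translation":[0,0,2],"angular":[0,0,0],"jaw":0.5},{"translation":[0,0,2],"angular":[0,0,0],"jaw":0.5}]'
```

```text
t: 15.0
ee_pos: [533.8, -247.1, 13.6]
orientation: [0.048, 3.141, -0.0]
ft_force: [-6.3, 2.2, 20.3]
width: 55.4
grasp_force: 30.0
```

The cap is on the tray floor. I'll relieve the force, open and retreat upward.

```bash
python3 -m creep '[{"translation":[0,0,-1.7],"angular":[0,0,0],"jaw":0.5},{"translation":[0,0,-1.7],"angular":[0,0,0],"jaw":0.5},{"translation":[0,0,-1.7],"angular":[0,0,0],"jaw":0.75},{"translation":[0,0,-1.7],"angular":[0,0,0],"jaw":0.9},{"translation":[0,0,-1.7],"angular":[0,0,0],"jaw":0.95},{"translation":[0,0,-1.7],"angular":[0,0,0],"jaw":0.95},{"translation":[0,0,-1.7],"angular":[0,0,0],"jaw":0.95},{"translation":[0,0,-1.7],"angular":[0,0,0],"jaw":0.95}]' && python3 -m creep '[{"translation":[0,0,-5],"angular":[0,0,0],"jaw":0.95},{"translation":[0,0,-15],"angular":[0,0,0],"jaw":0.95},{"translation":[0,0,-30],"angular":[0,0,0],"jaw":0.95},{"translation":[0,0,-50],"angular":[0,0,0],"jaw":0.95},{"translation":[0,0,-80],"angular":[0,0,0],"jaw":0.95},{"translation":[0,0,-110],"angular":[0,0,0],"jaw":0.95},{"translation":[0,0,-140],"angular":[0,0,0],"jaw":0.95},{"translation":[0,0,-150],"angular":[0,0,0],"jaw":0.95}]'; python3 - <<'E'
from m import *
b,_=grab('side'); a,_=grab('wrist')
cv2.imwrite('pics/c6.png',cv2.resize(np.hstack([b[140:420,200:400],a[:280,120:420]])[:,:,::-1],(800,448)))
E
```

```text
t: 16.0
ee_pos: [533.7, -247.1, 13.4]
orientation: [-0.048, -3.141, 0.0]
ft_force: [-0.5, 0.5, -0.5]
width: 83.1
grasp_force: 0.0
t: 17.0
ee_pos: [534.9, -247.6, 166.5]
orientation: [0.048, 3.137, -0.003]
ft_force: [0.4, -0.2, -0.2]
width: 83.6
grasp_force: 0.0
```

View pics/c6.png

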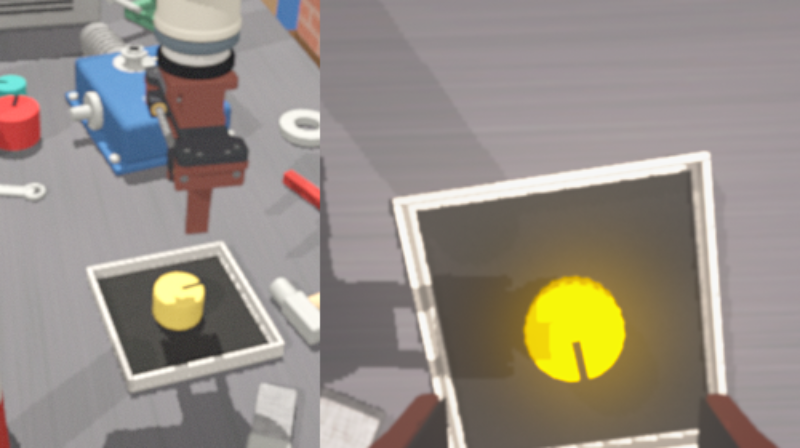

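The picture shows the cap upright at the tray centre, at (179,300) in the side crop and (575,330) in the wrist crop. The gripper is clear.

```bash
python3 -c "
from workcell import ctrl
print(ctrl.close_job())"
```

```text
the job is handed in; nothing more can be done
None
```

I unscrewed the yellow filler cap about 132° anticlockwise, lifted it clear, set it upright near the middle of the tray and let go; the black breather cap was last seen in its port after the lift. I handed the job in at about 17 s, and the interface returned no verdict.

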